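Put the weighing counter's small things back where they belong

TASK

The counter is closing: sort the loose things at the front back into their places. Stand each of the three weights upright in the well of the weight block made for its size, stand the date stamper upright inside its rest tray, and lay the stray wax stick flat in the tin on top of the others. Do not knock the scale or shift the tape dispenser.

Things in the scene. Friction and masses are not known exactly. Their poses are not given: they have to be found in the camera images.
- weight_large: The largest of three. Chrome steel weight, a round knob weight standing upright: cylinder body 38 mm across and 48 mm high with a narrower knob (25 mm across) above it, 66 mm high in all, 500 g. Origin at the centre of its underside, z up; round, so its yaw means nothing. Loose.
- weight_medium: The middle one of three. Chrome steel weight, a round knob weight standing upright: cylinder body 28 mm across and 35 mm high with a narrower knob (19 mm across) above it, 48 mm high in all, 200 g. Origin at the centre of its underside, z up; round, so its yaw means nothing. Loose.
- weight_small: The smallest of three. Chrome steel weight, a round knob weight standing upright: cylinder body 22 mm across and 27 mm high with a narrower knob (15 mm across) above it, 38 mm high in all, 100 g. Origin at the centre of its underside, z up; round, so its yaw means nothing. Loose.
- date_stamper: Red enamel self-inking date stamper, standing upright, 102 mm high, about 0.26 kg: steel foot 58 mm (its x) by 40 mm (its y) by 10 mm high, red wheel housing 32 mm wide (y) up to 48 mm, a thin steel plunger, and on top a red block handle 52 mm (x) by 30 mm (y) from 68 to 102 mm high, best pinched across its y. All one rigid piece. Origin at the centre of its underside, z up. Loose.
- wax_stick: Stick of dark red-brown sealing wax lying on the counter, a square bar 90 mm long (its x) and 11 by 11 mm, about 25 g. Origin at the centre of its underside, x along the stick, z up. Loose.
- weight_block: Dark wooden weight block fixed to the counter, 80 mm (its x) by 184 mm (its y) by 14 mm high, with a row of three round wells along its y, each 10 mm deep (well floor 4 mm above the counter): large well 54 mm across at y = -53 mm, medium well 44 mm at y = +8 mm, small well 38 mm at y = +61 mm, all at x = 0. Each well is 16 mm wider than the weight that belongs in it. Origin at the centre of the underside, z up.
- stamp_rest: Stamp rest fixed to the counter: a shallow open steel tray with a black rubber mat, 90 mm (its x) by 72 mm (its y) outside, 84 by 66 mm inside, 14 mm high, its floor 3 mm above the counter. Origin at the centre of the underside, z up.
- wax_tin: Squat round open tin fixed to the counter, 130 mm across, 126 mm inside near the floor (123 mm at the mouth), 40 mm high. A flat bed of five fixed wax sticks lies in it side by side along its x, 90 mm (x) by 59 mm (y), with their tops 13 mm above the counter. Origin at the centre of the underside, z up. Its loose lid, a flat tin disc 135 mm across and 15 mm high, lies farther back on the counter and stays there.
- scale: Dark cast-iron platform scale with a round brass pan 240 mm across and a brown parcel on it, fixed, at the back of the counter on the left or the right; base 250 mm (its x) by 270 mm (its y), 178 mm high with the parcel. Origin at counter level under the middle of its front edge (the edge with the brass beam, nearest the robot); the scale extends 250 mm from there along its +x. Not part of the job.
- tape_dispenser: Grey plastic tape dispenser with a roll of brown tape, 150 mm (its x) by 62 mm (its y) by 91 mm high, 1.1 kg, loose, at the back of the counter on the side away from the scale. Origin at counter level under the middle of its front end (cutter end); it extends 150 mm from there along its +x. Not part of the job.
Mind the look-alikes: they are no part of the job. What is shaped like the weight_small but brown or orange is not meant.

How it is judged:
By the outcome, as a careful person would: the job done as asked, in the order asked, and still so for the second after the job is handed in, with the robot touching nothing.
It also fails if it takes over 112 s, if anything falls off the work surface, if the arm or the gripper's body presses on something with over 40 N, if the wrist force passes 120 N, or if a joint passes its speed limit or range.

ROBOT

A 6-joint arm with a two-finger parallel gripper is mounted at the origin on the work surface. World frame = base frame: x ahead of the robot, y to its left, z up, the work surface at z = 0. Lengths are in m, angles in rad, forces in N, time in s.
With the tool pointing down it reaches from about 0.375 to 0.9 m from the base axis. Payload 3.1 kg.
Tool frame: the origin (TCP) lies at the very end of the fingers, on their centre line; the grasp point (between the pads) lies 19 mm behind it; z points along the fingers, y is the line along which they close (so a half turn about z gives the same grasp; the last joint's range is limited). The gripper opens to 85 mm and grips with 20 to 120 N. Pads are 22 mm wide; open, the fingers measure 114 mm over their backs; the gripper's body (76 mm by 85 mm) begins 54 mm behind the grasp point. The pads swing forward as they close: fully open they stand 13 mm farther back than shut.
Start: joints at [0.963, 0.527, 1.433, -0, 1.181, -0.178], TCP at [0.26, 0.568, 0.231] pointing down, gripper open.
Joint ranges: [-3.08, 3.08], [-0.75, 2.2], [0.22, 2.44], [-1.43, 4.57], [0, 2.65], [-2.85, 2.85]. Speed limits (rad/s): [2.79, 2.79, 3.14, 3.14, 3.14, 3.14].

INTERFACE

Orientations are given as a unit quaternion [x, y, z, w].
In Python, from station import manip gives the robot as it stands.
- The arm moves only by the shell command python3 -m handwheel 'ROWS' [FORCE]. ROWS is JSON, a list of rows, each a list of 7 numbers: the shift along the world's x, y, z in mm, then the turn, a rotation vector about the world's x, y, z in degrees, then the opening, from 0 (shut) to 1 (fully open). A call has exactly 10 rows; each row shifts and turns the commanded pose from where the row before left it; what a row does not reach is not made up. A row lasts 1/8 s, in which the tool goes at most 62.5 mm and 10.7 degrees, less where a joint would pass 70% of its speed; a pose out of reach is approached as far as the arm can. A call is refused whole if a number of a shift passes 62.5 or a number of a turn 10.7, either way. A call with a gripper value outside its range is refused whole. The fingers move at their own pace and stop on an object; FORCE is the grip in N (left out, the last holds). Time passes only in rows, so rows that do not move let the fingers close, or fill a call up. It gives the time, the measured TCP pose, the force, the opening and the grip force at its end, in the units of the state.
- manip.sense(): the state, without advancing time (a new reading comes with each control period).
- manip.snapshot(name): name is "scene" or "side" or "wrist"; returns the picture (384x512x3 uint8, red, green, blue); there is no depth.
- manip.get_calibration(name): a dict with "K" (3x3 intrinsics, pixels), "k1" (the pictures are not rectified: a ray, as slopes to the right and down, at radius r is drawn at 1 + k1 r^2 times it, then the intrinsics apply), "rvec" (rotation vector, rad) and "tvec" (3), from world to camera coordinates, as OpenCV has them. Camera axes: x right, y down, z forward; pixel columns grow to the right and rows downward; lengths in m; the calibration is good to about 2 mm. A picture is of the moment at which its call begins: read the wrist's pose just before it. get_calibration takes no time and is no camera call; for the wrist camera it gives the pose at the moment of the call.
- manip.sign_off(): hands the job in; it is judged then, once.
The state is a dict: "t": time; "q": joint angles; "qd": joint speeds; "tau": joint torques, N m; "tcp_pos": TCP position; "tool_rot": TCP orientation; "force": force on the tool from outside, world axes, zero at the start; "ft_torque": the same for the moment, N m; "finger_gap": opening from 0.0 (shut) to 1.0 (fully open); "gripper_force": force on a finger pad.
Only numpy, scipy, OpenCV 4.12 (cv2) and the standard library are available. Lean on these libraries where they do the work, as an engineer would, in place of code of your own. Each camera call takes 0.05 s, during which the arm holds its last target. There are 200 camera calls.

## Working session

There is one attempt and no reset: what is moved stays moved. The work goes in short steps, Python scripts to look and compute and a shell command to move; the robot and the scene stay as the last step left them, time stands still between calls to the robot, and variables do not carry over. Pictures are saved under pics/ and viewed, at most 17 in all, crops included, and the job is handed in when it is done.

```bash
ls; mkdir -p pics; cat > h.py <<'E'
import numpy as np, cv2
from station import manip
def cal(n):
    c=manip.get_calibration(n); R=cv2.Rodrigues(np.array(c["rvec"],float))[0]; return np.array(c["K"],float),float(c["k1"]),R,np.array(c["tvec"],float).ravel()
def ray(c,u,v):
    K,k1,R,t=c; xd=np.array([(u-K[0,2])/K[0,0],(v-K[1,2])/K[1,1]]); x=xd.copy()
    for _ in range(20): x=xd/(1+k1*(x@x))
    return -R.T@t, R.T@np.array([x[0],x[1],1.])
def onz(c,u,v,z):
    o,d=ray(c,u,v); return o+d*(z-o[2])/d[2]
def proj(c,p):
    K,k1,R,t=c; q=R@np.asarray(p,float)+t; x=q[:2]/q[2]; x=x*(1+k1*(x@x)); return K[0,0]*x[0]+K[0,2],K[1,1]*x[1]+K[1,2]
def snap(n,name):
    c=cal(n); im=manip.snapshot(n)[:,:,::-1].copy(); cv2.imwrite(f'pics/{name}.png',im); return c,im
E
python3 - <<'E'
from h import *
for n in ("scene","side","wrist"):
    c,im=snap(n,n+"0"); print(n,c[0][0,0],c[1],-c[2].T@c[3], c[2][2])
s=manip.sense();print(s["t"],s["tcp_pos"],s["tool_rot"])
a=cv2.imread('pics/scene0.png');cv2.imwrite('pics/scene0b.png',cv2.resize(a,(800,600),interpolation=cv2.INTER_CUBIC))
E
```

```text
pics
scene 400.094313427622 -0.0008279889516958225 [ 1.26522625 -0.07404086  0.52515839] [-0.82703284  0.04481202 -0.56036467]
side 426.31944389348274 -0.07018786705888601 [ 0.21198918 -0.87573002  0.61174824] [ 0.30717097  0.80128206 -0.51341314]
wrist 265.01873288282667 -0.01351775440345496 [0.18900819 0.60129947 0.37204904] [ 0.2789842  -0.12917408 -0.95156811]
0.15 [0.26010599 0.56773163 0.2305834 ] [ 2.13260974e-01  9.76994940e-01 -7.40797027e-04 -3.10020729e-04]
```

View pics/scene0b.png

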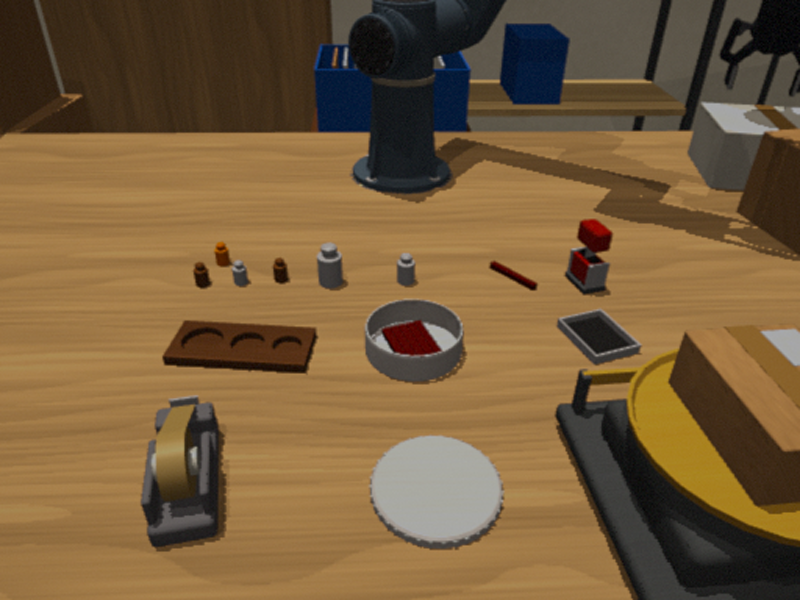

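View pics/side0.png

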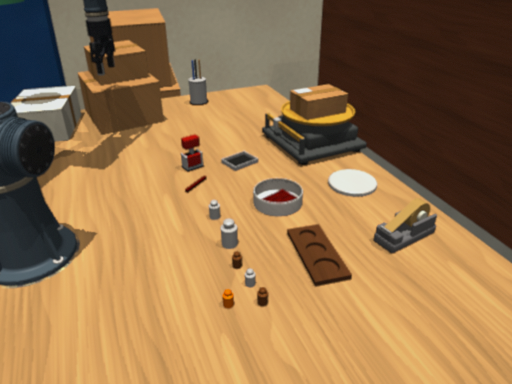

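The scene view (800 px wide) shows three chrome weights: small at (240,272), large at (330,265) and medium at (405,268). The look-alikes are two brown at (202,275) and (280,270) and one orange at (222,254). Only the chrome one at (240,272) fits weight_small. The stamper is at (590,258), the wax stick at (513,275), the block at (242,346), the rest at (598,336) and the tin at (414,338).

In the side view the stamper is at (191,153), the wax stick at (196,183), and the weights are medium (214,209), large (229,233) and small (250,277).

```bash
python3 - <<'E'
from h import *
a=cv2.imread('pics/scene0.png');b=cv2.imread('pics/side0.png')
cr=lambda i,x0,x1,y0,y1:cv2.resize(i[y0:y1,x0:x1],(800,int(800*(y1-y0)/(x1-x0))),interpolation=cv2.INTER_CUBIC)
o=np.vstack([cr(a,105,285,148,193),cr(b,180,360,145,225)])[:, :]
cv2.imwrite('pics/crop1.png',o);print(o.shape)
cs=[cal("scene"),cal("side")]
# blob tables
for n,im,roi in(("scene",a,(100,420,135,240)),("side",b,(175,360,125,310))):
    x0,x1,y0,y1=roi; h=cv2.cvtColor(im,cv2.COLOR_BGR2HSV).astype(int)
    grey=(h[...,1]<70); red=((h[...,0]<6)|(h[...,0]>172))&(h[...,1]>130); dark=h[...,2]<110
    for nm,m in(("grey",grey),("red",red),("dark",dark)):
        mm=np.zeros(m.shape,np.uint8);mm[y0:y1,x0:x1]=m[y0:y1,x0:x1]
        k,l,st,ce=cv2.connectedComponentsWithStats(mm)
        for i in range(1,k):
            if st[i,4]>25:
                p=np.argwhere(l==i)[:,::-1]; r=cv2.minAreaRect(p.astype(np.float32))
                print(n,nm,st[i].tolist(),ce[i].round(1).tolist(),[np.round(r[0],1).tolist(),np.round(r[1],1).tolist(),round(r[2],1)])
E
```

```text
(555, 800, 3)
scene grey [203, 155, 16, 29, 369] [210.6, 169.9] [[210.5, 169.0], [28.0, 15.0], 90.0]
scene grey [363, 158, 27, 30, 342] [377.1, 174.6] [[375.6, 172.7], [24.7, 28.7], 10.6]
scene grey [254, 162, 12, 21, 190] [259.4, 172.0] [[259.5, 172.0], [11.0, 20.0], 0.0]
scene grey [149, 167, 9, 16, 111] [152.9, 174.8] [[152.7, 174.5], [15.6, 7.6], 80.5]
scene grey [234, 192, 62, 48, 2020] [264.9, 216.0] [[264.5, 215.5], [47.0, 61.0], 90.0]
scene grey [357, 198, 53, 35, 1094] [382.6, 214.7] [[382.5, 214.0], [50.2, 29.0], 45.0]
scene red [371, 141, 20, 21, 302] [380.1, 150.4] [[380.5, 151.0], [20.0, 19.0], 90.0]
scene red [365, 161, 20, 21, 178] [371.5, 169.8] [[371.8, 168.7], [17.1, 18.0], 38.2]
scene red [315, 168, 27, 17, 113] [328.2, 175.9] [[328.1, 175.8], [30.5, 3.8], 28.1]
scene red [245, 205, 37, 22, 534] [262.5, 216.6] [[262.8, 217.0], [22.0, 32.8], 77.0]
scene dark [381, 135, 39, 9, 213] [404.8, 137.8] [[400.0, 139.0], [8.0, 38.0], 90.0]
scene dark [362, 142, 30, 48, 863] [377.0, 168.4] [[376.4, 165.5], [27.7, 46.4], 3.2]
scene dark [206, 159, 11, 7, 53] [210.8, 162.4] [[2
[... 2414 characters left out ...]
], [3.1, 23.6], 54.5]
side dark [255, 179, 46, 22, 572] [278.6, 188.7] [[277.5, 189.5], [21.0, 45.0], 90.0]
side dark [254, 197, 48, 18, 251] [276.7, 207.2] [[277.4, 205.8], [47.1, 16.7], 1.2]
side dark [210, 208, 10, 11, 91] [214.3, 213.5] [[214.5, 213.0], [10.0, 9.0], 90.0]
side dark [287, 226, 64, 60, 1995] [317.6, 256.5] [[318.7, 254.4], [71.9, 36.9], 61.9]
side dark [222, 231, 16, 17, 226] [229.2, 239.4] [[229.5, 239.0], [16.0, 15.0], 90.0]
side dark [232, 254, 10, 15, 101] [236.7, 261.5] [[236.5, 261.0], [14.0, 9.0], 90.0]
side dark [245, 278, 10, 9, 71] [249.9, 281.8] [[249.5, 282.0], [8.0, 9.0], 90.0]
side dark [258, 295, 10, 11, 92] [262.4, 300.3] [[262.5, 300.0], [10.0, 9.0], 90.0]
```

View pics/crop1.png

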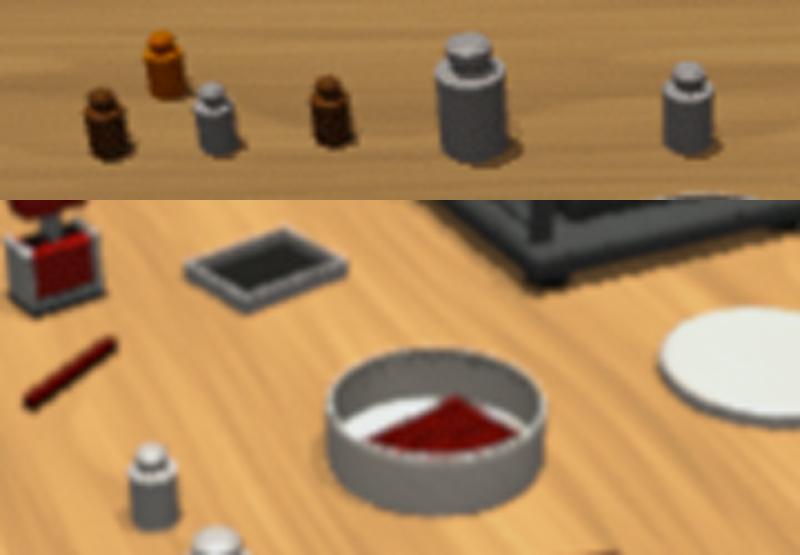

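The crop confirms it: the chrome small weight is at scene (152,174), with brown and orange look-alikes on both sides. The medium and large weights are clear.

```bash
python3 - <<'E'
from h import *
A,B=cal("scene"),cal("side")
def tri(p,q):
    o1,d1=ray(A,*p);o2,d2=ray(B,*q);d1/=np.linalg.norm(d1);d2/=np.linalg.norm(d2)
    s=np.linalg.lstsq(np.c_[d1,-d2],o2-o1,rcond=None)[0];x,y=o1+s[0]*d1,o2+s[1]*d2
    return ((x+y)/2).round(4).tolist(),round(np.linalg.norm(x-y)*1e3,1)
for n,p,q in(("L",(210.6,169.9),(228.8,233.4)),("M",(259.4,172),(214,209.4)),("S",(152.9,174.8),(249.7,277.4)),("stamp handle",(380.1,150.4),(190.2,141.6)),("wax",(328.2,176),(195,183.8)),("rest",(382.5,214.5),(239.5,160.3)),("tin",(264.9,216),(277.5,197))): print(n,tri(p,q))
for n,p,z in(("L",(210.6,183),0),("M",(259.6,182),0),("S",(153,182),0),("wax",(328.2,176.),.005)): print(n,onz(A,*p,z).round(4))
for n,p,z in(("L",(228.8,247),0),("M",(214.3,218),0),("S",(249.8,286),0),("wax",(195,184),.005)): print(n,onz(B,*p,z).round(4))
# wax ends
for p in((314.5,168.5),(342,184)):print("waxend",onz(A,*p,.005).round(4))
E
```

```text
L ([0.4357, -0.1348, 0.031], np.float64(0.0))
M ([0.4359, -0.0173, 0.0232], np.float64(0.0))
S ([0.433, -0.2738, 0.0182], np.float64(0.4))
stamp handle ([0.4508, 0.2631, 0.0862], np.float64(0.2))
wax ([0.4305, 0.1541, 0.0054], np.float64(0.2))
rest ([0.5944, 0.2384, 0.0079], np.float64(0.6))
tin ([0.608, -0.0165, 0.0195], np.float64(2.7))
L [ 0.4456 -0.1359  0.    ]
M [ 0.4446 -0.0169  0.    ]
S [ 0.437  -0.2754  0.    ]
wax [0.4297 0.1544 0.005 ]
L [ 0.4313 -0.1439  0.    ]
M [ 0.4342 -0.021   0.    ]
S [ 0.4309 -0.2787  0.    ]
wax [0.4304 0.1535 0.005 ]
waxend [0.3925 0.1265 0.005 ]
waxend [0.4671 0.1804 0.005 ]
```

The triangulated heights match the given sizes (31, 23 and 18 mm mean heights), so I'm moving over the weights to see everything from above.

```bash
python3 -m handwheel '[[16,-58,0,0,0,2.5,0.7],[16,-58,0,0,0,2.5,0.7],[16,-58,0,0,0,2.5,0.7],[16,-58,0,0,0,2.5,0.7],[16,-58,0,0,0,2.5,0.7],[16,-58,0,0,0,2.5,0.7],[16,-58,0,0,0,2.5,0.7],[16,-58,0,0,0,2.5,0.7],[16,-58,0,0,0,2.5,0.7],[16,-58,0,0,0,2.5,0.7]]' 60
python3 - <<'E'
from h import *
c,im=snap("wrist","w1"); s=manip.sense(); print(s["t"],s["tcp_pos"],s["tool_rot"],s["q"])
np.savez('pics/w1c.npz',K=c[0],k=c[1],R=c[2],t=c[3])
cv2.imwrite('pics/w1b.png',cv2.resize(im,(800,600),interpolation=cv2.INTER_CUBIC))
E
```

```text
t: 1.4
tcp_pos: [0.4207, -0.0138, 0.2314]
tool_rot: [-0.004, 1.0, 0.0, 0.0]
force: [1.3, 0.6, 0.0]
finger_gap: 0.702
gripper_force: 0.0
1.45 [ 0.42474555 -0.0210916   0.23189195] [-0.00211479  0.99998857 -0.00323513  0.00281334] [-0.31048837  0.25583912  1.91163801 -0.0053778   0.96677837 -1.88247621]
```

View pics/w1b.png

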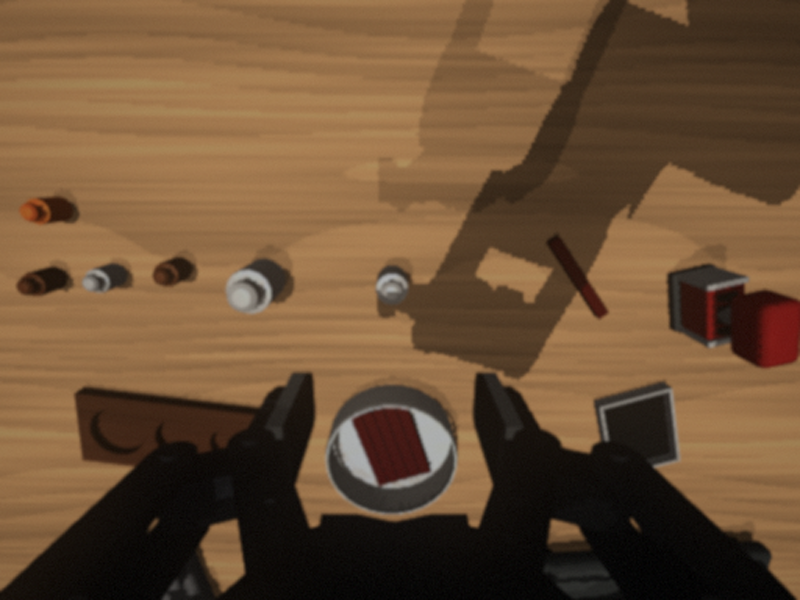

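The wrist view (800 px) shows everything: large weight (245,290), medium (392,285), small chrome (98,278), wax stick (577,275), stamper handle (766,328), tin (392,450), rest (640,425), and the block partly hidden at left (80–260, 390–465). Next I'll measure the fixtures and yaws.

```bash
cat > m.py <<'E'
from h import *
d=np.load('pics/w1c.npz');W=(d['K'],float(d['k']),d['R'],d['t'])
im=cv2.imread('pics/w1.png');h=cv2.cvtColor(im,cv2.COLOR_BGR2HSV).astype(int)
red=((h[...,0]<6)|(h[...,0]>172))&(h[...,1]>130)&(h[...,2]>30)
def big(m,roi):
    x0,x1,y0,y1=roi;mm=np.zeros(m.shape,np.uint8);mm[y0:y1,x0:x1]=m[y0:y1,x0:x1]
    k,l,st,ce=cv2.connectedComponentsWithStats(mm);i=1+np.argmax(st[1:,4]);return np.argwhere(l==i)[:,::-1].astype(float)
def rect(c,p,z):
    P=np.array([onz(c,u,v,z)[:2] for u,v in p]);r=cv2.minAreaRect((P*1000).astype(np.float32));b=cv2.boxPoints(r)
    e=b[1]-b[0] if np.linalg.norm(b[1]-b[0])>np.linalg.norm(b[2]-b[1]) else b[2]-b[1]
    return 'c',np.round(r[0],1).tolist(),'size',np.round(sorted(r[1]),1).tolist(),'long yaw',round(np.degrees(np.arctan2(e[1],e[0]))%180,1)
if __name__=="__main__":
    print('wax',rect(W,big(red,(340,400,140,210)),.008))
    print('bed',rect(W,big(red,(205,300,250,330)),.013))
    print('handle top',rect(W,big(red,(465,512,183,238)),.1))
    print('rest inside',rect(W,big(h[...,2]<60,(380,436,243,301)),.008))
    print('rest outer',rect(W,big((h[...,1]<90),(378,438,240,303)),.014))
    A=cal("scene");a=cv2.imread('pics/scene0.png');ha=cv2.cvtColor(a,cv2.COLOR_BGR2HSV).astype(int)
    p=big(ha[...,2]<110,(100,210,200,245));hu=cv2.convexHull(p.astype(np.int32));ap=cv2.approxPolyDP(hu,2.5,True)[:,0]
    for u,v in ap: print('block',u,v,onz(A,u,v,.014)[:2].round(3),onz(A,u,v,0)[:2].round(3))
    m=(h[...,0]<12)&(h[...,1]>100)&(h[...,2]<95);p=big(m,(40,170,240,300));ap=cv2.approxPolyDP(cv2.convexHull(p.astype(np.int32)),2.5,True)[:,0]
    for u,v in ap: print('blockW',u,v,onz(W,u,v,.014)[:2].round(3))
    # tin rim from scene/wrist
    p=big((h[...,1]<80)&(h[...,2]>30),(205,295,243,330));print('tin rim',rect(W,p,.04))
E
python3 m.py
```

```text
wax ('c', [452.0, 170.6], 'size', [7.8, 35.9], 'long yaw', np.float32(37.9))
bed ('c', [607.5, -13.2], 'size', [55.5, 84.8], 'long yaw', np.float32(18.7))
handle top ('c', [442.0, 251.6], 'size', [47.9, 69.0], 'long yaw', np.float32(14.8))
rest inside ('c', [604.0, 235.7], 'size', [84.4, 88.7], 'long yaw', np.float32(16.8))
rest outer ('c', [592.8, 238.6], 'size', [75.6, 105.0], 'long yaw', np.float32(17.9))
block 202 214 [ 0.588 -0.147] [ 0.569 -0.149]
block 195 238 [ 0.665 -0.156] [ 0.649 -0.158]
block 113 234 [ 0.648 -0.318] [ 0.631 -0.324]
block 104 230 [ 0.635 -0.338] [ 0.617 -0.346]
block 118 205 [ 0.55 -0.33] [ 0.53  -0.338]
block 201 210 [ 0.574 -0.15 ] [ 0.555 -0.152]
blockW 158 297 [ 0.633 -0.164]
blockW 89 299 [ 0.638 -0.279]
blockW 55 293 [ 0.628 -0.333]
blockW 50 253 [ 0.554 -0.324]
blockW 81 252 [ 0.551 -0.275]
blockW 162 264 [ 0.571 -0.152]
tin rim ('c', [597.7, -13.4], 'size', [127.0, 145.2], 'long yaw', np.float32(175.3))
```

```bash
python3 -m handwheel '[[5,-41,0,0,0,0,0.7],[5,-41,0,0,0,0,0.7],[6,-40,0,0,0,0,0.7],[0,0,-50,0,0,0,0.7],[0,0,-50,0,0,0,0.7],[0,0,-40,0,0,0,0.7],[0,0,0,0,0,0,0.7],[0,0,0,0,0,0,0.7],[0,0,0,0,0,0,0.7],[0,0,0,0,0,0,0.7]]'
python3 - <<'E'
from h import *
c,im=snap("wrist","w2"); s=manip.sense(); print(s["t"],s["tcp_pos"],s["tool_rot"])
np.savez('pics/w2c.npz',K=c[0],k=c[1],R=c[2],t=c[3])
E
```

```text
t: 2.7
tcp_pos: [0.4372, -0.1342, 0.0927]
tool_rot: [-0.003, 1.0, -0.001, 0.001]
force: [-0.2, -0.8, 0.2]
finger_gap: 0.702
gripper_force: 0.0
2.75 [ 0.43707935 -0.13416972  0.09250387] [-3.31338447e-03  9.99993563e-01 -7.16534840e-04  1.17591905e-03]
```

View pics/w2.png

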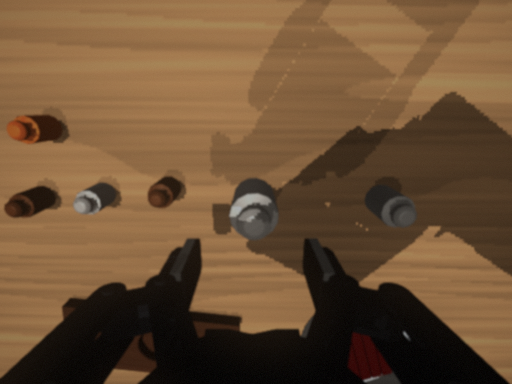

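Large knob top is at (260,221), centred between the fingers. Medium knob is at (401,213), small chrome at (86,205), and the browns are at (160,197) and (17,208).

```bash
python3 - <<'E'
from h import *
d=np.load('pics/w2c.npz');W=(d['K'],float(d['k']),d['R'],d['t'])
for n,u,v,z in(("L",260,221,.066),("M",402,214,.048),("S",86,205,.038),("br1",159,198,.038),("br2",15,208,.038),("or",17,129,.038)):print(n,onz(W,u,v,z).round(4))
E
```

```text
L [ 0.4314 -0.1279  0.066 ]
M [ 0.4326 -0.0197  0.048 ]
S [ 0.431 -0.265  0.038]
br1 [ 0.4247 -0.2062  0.038 ]
br2 [ 0.4341 -0.3231  0.038 ]
or [ 0.3726 -0.305   0.038 ]
```

```bash
python3 -m handwheel '[[-3,2,-38,0,0,0,0.7],[0,0,-40,0,0,0,0.7],[0,0,0,0,0,0,0.7],[0,0,0,0,0,0,0.2],[0,0,0,0,0,0,0.2],[0,0,0,0,0,0,0.2],[0,0,0,0,0,0,0.2],[0,0,0,0,0,0,0.2],[0,0,20,0,0,0,0.2],[0,0,40,0,0,0,0.2]]' 60
```

```text
t: 4.0
tcp_pos: [0.4323, -0.1312, 0.0732]
tool_rot: [-0.003, 1.0, 0.001, -0.002]
force: [-0.2, -0.0, -5.0]
finger_gap: 0.422
gripper_force: 61.4
```

```bash
python3 - <<'E'
from h import *
A=cal("scene");d=np.load('pics/w1c.npz');W=(d['K'],float(d['k']),d['R'],d['t'])
c=np.array([.600,-.243]);th=np.radians(-7);X=np.array([np.cos(th),np.sin(th)]);Y=np.array([-X[1],X[0]])
f=lambda x,y,z:np.r_[c+x*X+y*Y,z]
out=[]
for C,fn,(x0,x1,y0,y1) in((A,'scene0',(95,215,195,250)),(W,'w1',(40,180,235,305))):
    s=800/(x1-x0);im=cv2.resize(cv2.imread(f'pics/{fn}.png')[y0:y1,x0:x1],None,fx=s,fy=s*1,interpolation=cv2.INTER_CUBIC)
    im=cv2.convertScaleAbs(im,alpha=1.8)
    for pts in([f(r*np.cos(a),y+r*np.sin(a),.014) for a in np.linspace(0,6.3,60)] for y,r in((-.053,.027),(.008,.022),(.061,.019))):
        q=np.array([proj(C,p) for p in pts]);cv2.polylines(im,[((q-[x0,y0]+.5)*s).astype(int)],False,(0,255,0),1)
    q=np.array([proj(C,f(x,y,.014)) for x,y in((-.04,-.092),(.04,-.092),(.04,.092),(-.04,.092))]);cv2.polylines(im,[((q-[x0,y0]+.5)*s).astype(int)],True,(255,255,0),1)
    out.append(cv2.resize(im,None,fx=.75,fy=.75))
o=np.vstack(out);print(o.shape);cv2.imwrite('pics/ov.png',o)
E
```

```text
(575, 600, 3)
```

View pics/ov.png

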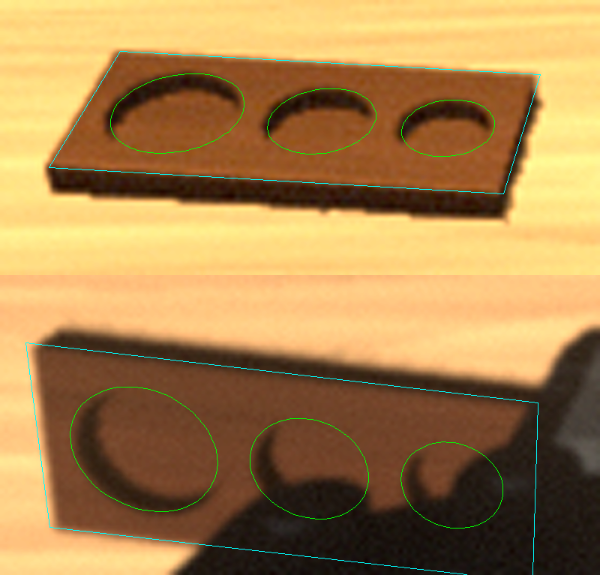

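The overlay fits the block and all three wells in both views, to within about 2 mm.

```bash
python3 -m handwheel '[[27,-27,0,0,0,0,0.2],[27,-27,0,0,0,0,0.2],[27,-28,0,0,0,0,0.2],[27,-28,0,0,0,0,0.2],[27,-27,0,0,0,0,0.2],[26,-27,0,0,0,0,0.2],[0,0,-15,0,0,0,0.2],[0,0,-15,0,0,0,0.2],[0,0,0,0,0,0,0.2],[0,0,0,0,0,0,0.2]]'
```

```text
t: 5.25
tcp_pos: [0.5938, -0.295, 0.0431]
tool_rot: [-0.003, 1.0, 0.0, -0.0]
force: [0.5, 0.1, -3.8]
finger_gap: 0.429
gripper_force: 61.5
```

```bash
python3 -m handwheel '[[0,0,-12,0,0,0,0.2],[0,0,-10,0,0,0,0.2],[0,0,-2,0,0,0,0.2],[0,0,0,0,0,0,0.2],[0,0,0,0,0,0,0.65],[0,0,0,0,0,0,0.65],[0,0,0,0,0,0,0.65],[0,0,0,0,0,0,0.65],[0,0,40,0,0,0,0.65],[0,0,60,0,0,0,0.65]]'
```

```text
t: 6.5
tcp_pos: [0.5929, -0.2949, 0.1181]
tool_rot: [-0.003, 1.0, 0.002, -0.002]
force: [0.7, -0.4, 0.6]
finger_gap: 0.654
gripper_force: 0.0
```

```bash
python3 -m handwheel '[[-27,46,0,0,0,0,0.6],[-27,46,0,0,0,0,0.6],[-27,46,0,0,0,0,0.6],[-26,46,0,0,0,0,0.6],[-26,46,0,0,0,0,0.6],[-26,46,0,0,0,0,0.6],[0,0,-30,0,0,0,0.6],[0,0,0,0,0,0,0.6],[0,0,0,0,0,0,0.6],[0,0,0,0,0,0,0.6]]'
python3 - <<'E'
from h import *
c,im=snap("wrist","w3"); s=manip.sense(); print(s["t"],s["tcp_pos"])
g=np.array([proj(c,(*s["tcp_pos"][:2],.048))])
h=cv2.cvtColor(im,cv2.COLOR_BGR2HSV).astype(int)
cv2.drawMarker(im,tuple(g[0].astype(int)),(0,255,0),0,12);cv2.imwrite('pics/w3b.png',im);print(g)
E
```

```text
t: 7.75
tcp_pos: [0.4364, -0.0206, 0.09]
tool_rot: [-0.003, 1.0, -0.0, 0.001]
force: [-0.3, 0.1, 0.7]
finger_gap: 0.6
gripper_force: 0.0
7.8 [ 0.43628484 -0.02055938  0.08996753]
[[250.9332922  219.83626433]]
```

View pics/w3b.png

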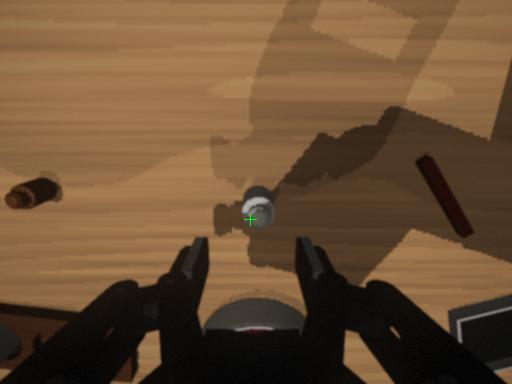

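The medium knob centre is at (258,214), about 4 mm +y and 2 mm −x of the grasp axis marker at (251,220).

```bash
python3 -m handwheel '[[-2,4,-38,0,0,0,0.6],[0,0,-38,0,0,0,0.6],[0,0,0,0,0,0,0.6],[0,0,0,0,0,0,0.1],[0,0,0,0,0,0,0.1],[0,0,0,0,0,0,0.1],[0,0,0,0,0,0,0.1],[0,0,0,0,0,0,0.1],[0,0,20,0,0,0,0.1],[0,0,40,0,0,0,0.1]]' 50
```

```text
t: 9.05
tcp_pos: [0.4326, -0.0157, 0.0735]
tool_rot: [-0.003, 1.0, 0.0, -0.001]
force: [1.0, -0.9, -1.4]
finger_gap: 0.308
gripper_force: 49.8
```

```bash
python3 -m handwheel '[[18,-24,0,0,0,-10,0.1],[18,-24,0,0,0,-10,0.1],[18,-24,0,0,0,-10,0.1],[18,-24,0,0,0,-10,0.1],[19,-25,0,0,0,-10,0.1],[19,-25,0,0,0,-10,0.1],[19,-25,0,0,0,-10,0.1],[19,-25,0,0,0,-10,0.1],[19,-24,0,0,0,-10,0.1],[0,0,0,0,0,0,0.1]]'
```

```text
t: 10.3
tcp_pos: [0.6019, -0.2381, 0.0739]
tool_rot: [0.705, 0.709, 0.0, 0.002]
force: [-0.5, -0.0, -2.7]
finger_gap: 0.306
gripper_force: 49.8
```

```bash
python3 -m handwheel '[[0,0,-25,0,0,0,0.1],[0,0,-20,0,0,0,0.1],[0,0,-10,0,0,0,0.1],[0,0,0,0,0,0,0.1],[0,0,0,0,0,0,0.1],[0,0,0,0,0,0,0.5],[0,0,0,0,0,0,0.5],[0,0,0,0,0,0,0.5],[0,0,40,0,0,0,0.5],[0,0,60,0,0,0,0.5]]'
python3 - <<'E'
from h import *
snap("scene","s2");c,im=snap("wrist","w4");np.savez('pics/w4c.npz',K=c[0],k=c[1],R=c[2],t=c[3])
a=cv2.imread('pics/s2.png');o=np.hstack([cv2.resize(a[180:260,95:215],(384,256)),cv2.resize(im,(400,300))[:256]]);cv2.imwrite('pics/c2.png',o)
E
```

```text
t: 11.55
tcp_pos: [0.599, -0.2352, 0.117]
tool_rot: [0.705, 0.709, -0.001, -0.003]
force: [0.9, -0.6, 0.7]
finger_gap: 0.5
gripper_force: 0.0
```

View pics/c2.png

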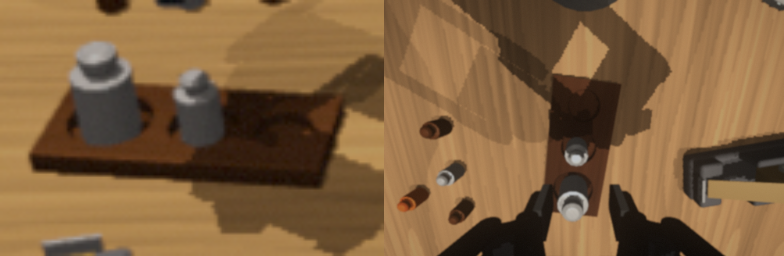

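Large and medium stand upright in their wells. In the wrist crop the chrome small weight is at (445,177), between two browns and the orange one.

```bash
python3 -m handwheel '[[-42,-9,0,0,0,0,0.5],[-42,-9,0,0,0,0,0.5],[-42,-9,0,0,0,0,0.5],[-41,-10,0,0,0,0,0.5],[0,0,-15,0,0,0,0.5],[0,0,-15,0,0,0,0.5],[0,0,0,0,0,0,0.5],[0,0,0,0,0,0,0.5],[0,0,0,0,0,0,0.5],[0,0,0,0,0,0,0.5]]'
python3 - <<'E'
from h import *
c,im=snap("wrist","w5"); s=manip.sense(); print(s["tcp_pos"])
g=proj(c,(*s["tcp_pos"][:2],.038));print(g)
h=cv2.cvtColor(im,cv2.COLOR_BGR2HSV).astype(int)
cv2.drawMarker(im,(int(g[0]),int(g[1])),(0,255,0),0,10);cv2.imwrite('pics/w5b.png',im)
for p in((256,210),(266,210),(256,220)):print(p,onz(c,*p,.038).round(4))
E
```

```text
t: 12.9
tcp_pos: [0.4338, -0.2729, 0.0886]
tool_rot: [0.705, 0.71, -0.0, 0.0]
force: [0.5, 0.1, -0.3]
finger_gap: 0.499
gripper_force: 0.0
[ 0.43372362 -0.27289024  0.08859402]
(np.float64(250.82599310935947), np.float64(217.19972362100543))
(256, 210) [ 0.4377 -0.2668  0.038 ]
(266, 210) [ 0.4454 -0.2668  0.038 ]
(256, 220) [ 0.4378 -0.2752  0.038 ]
```

View pics/w5b.png

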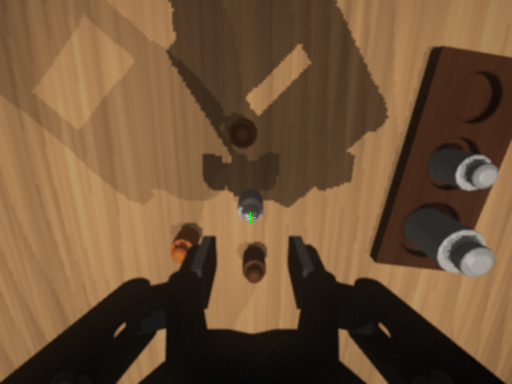

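The chrome small knob is at (250,212), about 3 mm +y of the grasp marker at (251,217). Orange (182,245) and brown (255,262) are clear of the fingers.

```bash
python3 -m handwheel '[[0,3,-38,0,0,0,0.45],[0,0,-38,0,0,0,0.45],[0,0,0,0,0,0,0.45],[0,0,0,0,0,0,0.05],[0,0,0,0,0,0,0.05],[0,0,0,0,0,0,0.05],[0,0,0,0,0,0,0.05],[0,0,0,0,0,0,0.05],[0,0,20,0,0,0,0.05],[0,0,40,0,0,0,0.05]]' 40
```

```text
t: 14.2
tcp_pos: [0.4323, -0.2689, 0.0717]
tool_rot: [0.705, 0.709, -0.0, -0.002]
force: [0.7, -1.3, -0.5]
finger_gap: 0.234
gripper_force: 39.4
```

```bash
python3 -m handwheel '[[20,35,0,0,0,0,0.05],[35,35,0,0,0,0,0.05],[40,10,0,0,0,0,0.05],[40,7,0,0,0,0,0.05],[39,0,0,0,0,0,0.05],[0,0,-15,0,0,0,0.05],[0,0,-10,0,0,0,0.05],[0,0,0,0,0,0,0.05],[0,0,0,0,0,0,0.05],[0,0,0,0,0,0,0.05]]'
```

```text
t: 15.45
tcp_pos: [0.6072, -0.1832, 0.0478]
tool_rot: [0.705, 0.709, 0.0, 0.0]
force: [-0.1, -0.8, -2.0]
finger_gap: 0.235
gripper_force: 39.5
```

```bash
python3 -m handwheel '[[0,0,-15,0,0,0,0.05],[0,0,-10,0,0,0,0.05],[0,0,-5,0,0,0,0.05],[0,0,0,0,0,0,0.05],[0,0,0,0,0,0,0.05],[0,0,0,0,0,0,0.45],[0,0,0,0,0,0,0.45],[0,0,0,0,0,0,0.45],[0,0,40,0,0,0,0.45],[0,0,62,0,0,0,0.6]]'
```

```text
t: 16.7
tcp_pos: [0.6059, -0.1822, 0.118]
tool_rot: [0.705, 0.709, -0.001, -0.003]
force: [0.9, 0.3, -0.2]
finger_gap: 0.598
gripper_force: 0.0
```

```bash
python3 -m handwheel '[[0,20,40,0,0,0,0.9],[-20,45,20,0,0,10,0.9],[-20,45,20,0,0,10,0.9],[-20,45,20,0,0,10,0.9],[-20,45,20,0,0,10,0.9],[-20,45,0,0,0,10,0.9],[-20,45,0,0,0,10,0.9],[-20,45,0,0,0,10,0.9],[-20,45,0,0,0,10,0.9],[-20,40,0,0,0,10,0.9]]'
python3 - <<'E'
from h import *
manip.snapshot("side");manip.snapshot("side")
c,im=snap("wrist","w6"); s=manip.sense(); print(s["tcp_pos"],s["tool_rot"])
np.savez('pics/w6c.npz',K=c[0],k=c[1],R=c[2],t=c[3])
E
```

```text
t: 17.95
tcp_pos: [0.4267, 0.2387, 0.2395]
tool_rot: [-0.006, 1.0, 0.0, 0.0]
force: [0.6, 0.5, 1.1]
finger_gap: 0.901
gripper_force: 0.0
[0.4262065  0.23867585 0.23938045] [-4.98289026e-03  9.99987584e-01 -2.50803684e-06  5.30194039e-05]
```

View pics/w6.png

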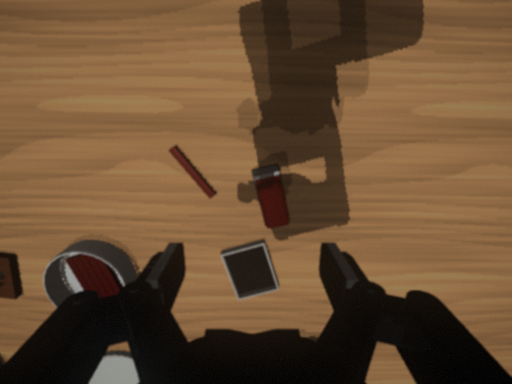

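Seen from above: stamper handle at (272,200), wax stick (193,171), rest (250,269), tin bed (90,275). All are clear for measuring.

```bash
python3 - <<'E'
from m import *
d=np.load('pics/w6c.npz');W=(d['K'],float(d['k']),d['R'],d['t'])
im=cv2.imread('pics/w6.png');h=cv2.cvtColor(im,cv2.COLOR_BGR2HSV).astype(int)
red=((h[...,0]<8)|(h[...,0]>170))&(h[...,1]>110)&(h[...,2]>30)
p=big(red,(245,300,165,235));print(len(p))
print('handle all',rect(W,p,.1))
V=h[...,2][p[:,1].astype(int),p[:,0].astype(int)];print(np.percentile(V,[5,25,50,75,95]))
for v in range(176,232,4):
    q=p[p[:,1]==v];
    if len(q): print(v,q[:,0].min(),q[:,0].max(),h[v,int(q[:,0].mean()),2],end=' | ')
print()
print('wax',rect(W,big(red,(160,225,135,205)),.008))
print('bed',rect(W,big(red,(50,135,245,305)),.013))
print('rest out',rect(W,big(h[...,1]<85,(215,285,236,303)),.014))
print('rest in',rect(W,big((h[...,2]<60),(222,280,242,298)),.005))
E
```

```text
1149
handle all ('c', [444.3, 264.8], 'size', [27.6, 59.6], 'long yaw', np.float32(15.3))
[39. 54. 60. 63. 65.]
176 276.0 279.0 69 | 180 257.0 279.0 41 | 184 256.0 281.0 38 | 188 258.0 281.0 53 | 192 258.0 282.0 63 | 196 259.0 284.0 65 | 200 260.0 284.0 62 | 204 261.0 285.0 61 | 208 262.0 286.0 62 | 212 263.0 287.0 61 | 216 264.0 287.0 64 | 220 265.0 288.0 62 | 224 266.0 284.0 62 | 
wax ('c', [431.9, 155.9], 'size', [9.7, 86.9], 'long yaw', np.float32(38.2))
bed ('c', [605.1, -12.5], 'size', [57.3, 84.4], 'long yaw', np.float32(18.2))
rest out ('c', [591.2, 240.8], 'size', [73.9, 95.7], 'long yaw', np.float32(17.9))
rest in ('c', [599.4, 240.8], 'size', [63.8, 81.6], 'long yaw', np.float32(18.0))
```

```bash
python3 - <<'E'
from m import *
d=np.load('pics/w6c.npz');W=(d['K'],float(d['k']),d['R'],d['t'])
im=cv2.imread('pics/w6.png');h=cv2.cvtColor(im,cv2.COLOR_BGR2HSV).astype(int)
red=((h[...,0]<8)|(h[...,0]>170))&(h[...,1]>110)&(h[...,2]>50)
print(rect(W,big(red,(245,300,186,235)),.102))
c,im2=snap("wrist","w6x");print(manip.sense()["tcp_pos"])
E
```

```text
('c', [449.0, 266.1], 'size', [27.3, 48.0], 'long yaw', np.float32(15.3))
[0.42710818 0.23769746 0.23942068]
```

```bash
python3 -m handwheel '[[11,13,0,0,0,7,0.8],[11,14,-20,0,0,7.5,0.7],[0,0,-50,0,0,0,0.7],[0,0,-50,0,0,0,0.7],[0,0,-43,0,0,0,0.7],[0,0,-10,0,0,0,0.7],[0,0,0,0,0,0,0.7],[0,0,0,0,0,0,0.1],[0,0,0,0,0,0,0.1],[0,0,0,0,0,0,0.1]]' 50
```

```text
t: 19.4
tcp_pos: [0.4507, 0.2647, 0.068]
tool_rot: [-0.13, 0.992, 0.0, 0.002]
force: [0.1, 0.2, 6.0]
finger_gap: 0.345
gripper_force: 50.2
```

```bash
python3 -m handwheel '[[0,0,0,0,0,0,0.1],[0,0,0,0,0,0,0.1],[0,0,15,0,0,0,0.1],[0,0,20,0,0,0,0.1],[0,0,15,0,0,0,0.1],[0,0,0,0,0,0,0.1],[0,0,0,0,0,0,0.1],[0,0,0,0,0,0,0.1],[0,0,0,0,0,0,0.1],[0,0,0,0,0,0,0.1]]'
python3 - <<'E'
from h import *
c,im=snap("side","d1"); a,i2=snap("scene","d2")
cv2.imwrite('pics/d.png',np.hstack([cv2.resize(im[90:190,150:270],(400,333)),cv2.resize(i2[120:240,330:450],(333,333))]))
E
```

```text
t: 20.65
tcp_pos: [0.4492, 0.2641, 0.1159]
tool_rot: [-0.129, 0.992, -0.0, -0.0]
force: [0.3, 0.4, -1.8]
finger_gap: 0.345
gripper_force: 50.3
```

View pics/d.png

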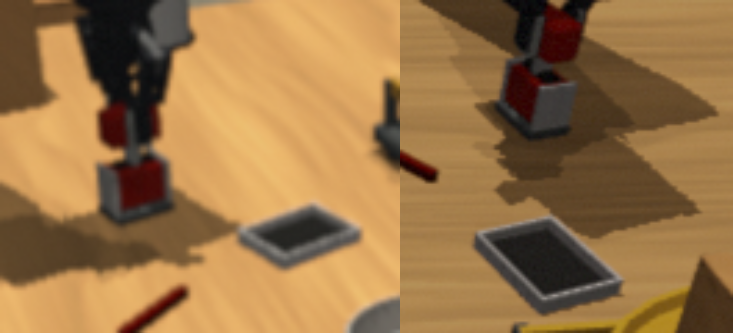

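The stamper hangs upright in the grip, and the tray is ahead of it with nothing between.

```bash
python3 -m handwheel '[[25,-4,0,0,0,1,0.1],[30,-5,0,0,0,1,0.1],[32,-6,0,0,0,1,0.1],[32,-5,0,0,0,0.5,0.1],[27,-5,0,0,0,0,0.1],[0,0,-15,0,0,0,0.1],[0,0,-10,0,0,0,0.1],[0,0,0,0,0,0,0.1],[0,0,0,0,0,0,0.1],[0,0,0,0,0,0,0.1]]'
python3 - <<'E'
from h import *
c,im=snap("side","d3"); a,i2=snap("scene","d4")
cv2.imwrite('pics/dd.png',np.hstack([cv2.resize(im[90:190,180:300],(400,333)),cv2.resize(i2[120:240,330:450],(333,333))]))
E
```

```text
t: 22.0
tcp_pos: [0.5954, 0.2395, 0.0919]
tool_rot: [-0.16, 0.987, 0.0, 0.0]
force: [-0.3, 0.5, -2.1]
finger_gap: 0.345
gripper_force: 50.1
```

View pics/dd.png

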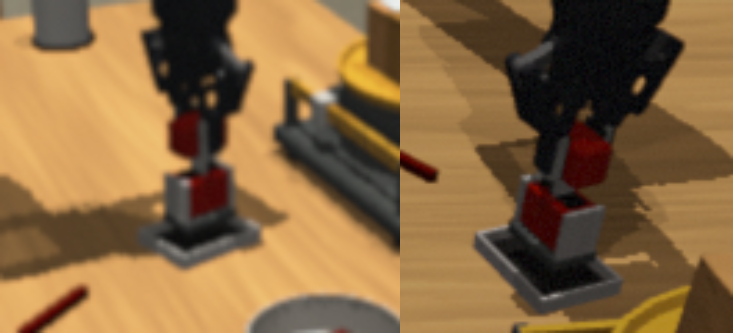

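```bash
python3 -m handwheel '[[0,0,-8,0,0,0,0.1],[0,0,-8,0,0,0,0.1],[0,0,-4,0,0,0,0.1],[0,0,-2,0,0,0,0.1],[0,0,0,0,0,0,0.1],[0,0,0,0,0,0,0.1],[0,0,0,0,0,0,0.6],[0,0,0,0,0,0,0.6],[0,0,0,0,0,0,0.6],[0,0,0,0,0,0,0.6]]'
```

```text
t: 23.35
tcp_pos: [0.5954, 0.2391, 0.0691]
tool_rot: [-0.16, 0.987, -0.0, -0.0]
force: [0.5, -0.0, -0.1]
finger_gap: 0.606
gripper_force: 0.0
```

```bash
python3 -m handwheel '[[0,0,20,0,0,0,0.6],[0,0,40,0,0,0,0.6],[0,0,40,0,0,0,0.6],[-33,-17,0,0,0,4,0.6],[-33,-17,0,0,0,5,0.6],[-33,-17,0,0,0,5,0.6],[-33,-17,-40,0,0,5,0.6],[-32,-16,-45,0,0,0,0.5],[0,0,0,0,0,0,0.5],[0,0,0,0,0,0,0.5]]'
python3 - <<'E'
from m import *
manip.snapshot("side");manip.snapshot("side");manip.snapshot("side")
c,im=snap("wrist","w7");s=manip.sense();print(s["tcp_pos"],s["tool_rot"])
h=cv2.cvtColor(im,cv2.COLOR_BGR2HSV).astype(int)
red=((h[...,0]<10)|(h[...,0]>168))&(h[...,1]>110)&(h[...,2]>20)
p=big(red,(190,320,130,260));print(len(p),p.min(0),p.max(0),rect(c,p,.008))
g=proj(c,(*s["tcp_pos"][:2],.011));cv2.drawMarker(im,(int(g[0]),int(g[1])),(0,255,0),0,12)
a,i2=snap("scene","d5")
cv2.imwrite('pics/e.png',np.hstack([im,cv2.resize(i2[120:240,330:450],(284,284))]  if 0 else [im[:, :480],cv2.copyMakeBorder(cv2.resize(i2[120:240,330:450],(300,300)),0,84,0,0,0)]))
E
```

```text
t: 24.6
tcp_pos: [0.4335, 0.1554, 0.0854]
tool_rot: [-0.32, 0.947, -0.0, 0.002]
force: [-0.0, -0.2, 0.8]
finger_gap: 0.501
gripper_force: 0.0
[0.43359167 0.1555965  0.08546292] [-3.20600056e-01  9.47212303e-01 -4.72483071e-04  2.05775540e-03]
1079 [247. 151.] [259. 247.] ('c', [432.2, 155.6], 'size', [10.2, 89.0], 'long yaw', np.float32(38.5))
```

View pics/e.png

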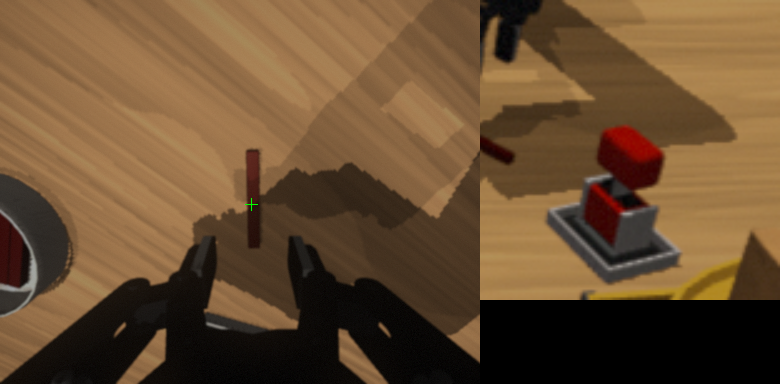

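The stamper stands centred in its tray. The wax stick (253,200) lies between the fingers and is aligned within about 1°.

```bash
python3 -m handwheel '[[-1,0,-40,0,0,1,0.45],[0,0,-35,0,0,0,0.45],[0,0,-7,0,0,0,0.45],[0,0,0,0,0,0,0.45],[0,0,0,0,0,0,0],[0,0,0,0,0,0,0],[0,0,0,0,0,0,0],[0,0,0,0,0,0,0],[0,0,25,0,0,0,0],[0,0,50,0,0,0,0]]' 25
```

```text
t: 26.1
tcp_pos: [0.4294, 0.1549, 0.0773]
tool_rot: [-0.329, 0.944, 0.0, -0.002]
force: [0.9, -0.5, 0.1]
finger_gap: 0.123
gripper_force: 25.7
```

```bash
python3 -m handwheel '[[25,-24,0,0,0,-3,0],[30,-29,0,0,0,-4,0],[33,-32,0,0,0,-4,0],[33,-32,0,0,0,-4,0],[30,-29,0,0,0,-4,0],[23,-22,0,0,0,-1,0],[0,0,-15,0,0,0,0],[0,0,0,0,0,0,0],[0,0,0,0,0,0,0],[0,0,0,0,0,0,0]]'
python3 - <<'E'
from h import *
c,im=snap("side","f1"); a,i2=snap("scene","f2");s=manip.sense();print(s["tcp_pos"],s["tool_rot"])
cv2.imwrite('pics/f.png',np.hstack([cv2.resize(im[120:220,220:340],(400,333)),cv2.resize(i2[150:250,205:325],(400,333))]))
E
```

```text
t: 27.35
tcp_pos: [0.6037, -0.0119, 0.0625]
tool_rot: [-0.16, 0.987, 0.0, -0.0]
force: [1.1, 0.7, 0.1]
finger_gap: 0.12
gripper_force: 25.6
[ 0.60418075 -0.01222949  0.06263698] [-1.60112013e-01  9.87098849e-01 -2.07762297e-05  7.28515681e-05]
```

View pics/f.png

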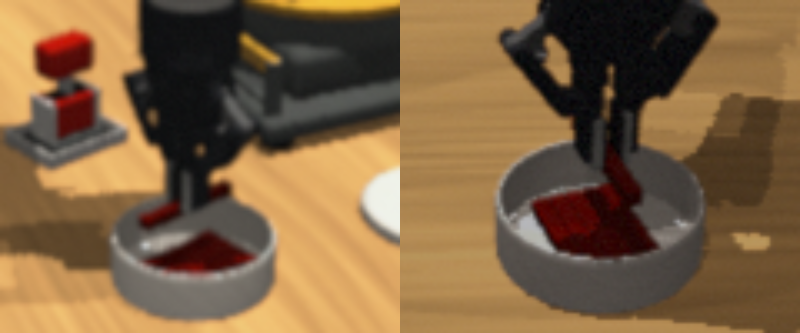

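The stick is level above the bed and parallel to it. Lowering it now.

```bash
python3 -m handwheel '[[2,-1,-18,0,0,0,0],[0,0,-15,0,0,0,0],[0,0,-8,0,0,0,0],[0,0,-4,0,0,0,0],[0,0,0,0,0,0,0],[0,0,0,0,0,0,0],[0,0,0,0,0,0,0],[0,0,0,0,0,0,0],[0,0,0,0,0,0,0],[0,0,0,0,0,0,0]]'
```

```text
t: 28.7
tcp_pos: [0.6064, -0.0139, 0.0173]
tool_rot: [-0.16, 0.987, -0.0, 0.0]
force: [-0.3, -0.2, -0.1]
finger_gap: 0.118
gripper_force: 25.7
```

```bash
python3 -m handwheel '[[0,0,-1,0,0,0,0],[0,0,0,0,0,0,0],[0,0,0,0,0,0,0.25],[0,0,0,0,0,0,0.25],[0,0,0,0,0,0,0.25],[0,0,0,0,0,0,0.25],[0,0,20,0,0,0,0.25],[0,0,40,0,0,0,0.25],[0,0,50,0,0,0,0.25],[-40,0,40,0,0,0,0.25]]'
python3 -m handwheel '[[-50,0,20,0,0,0,0.25],[-50,0,20,0,0,0,0.25],[-40,0,0,0,0,0,0.25],[0,0,0,0,0,0,0.25],[0,0,0,0,0,0,0.25],[0,0,0,0,0,0,0.25],[0,0,0,0,0,0,0.25],[0,0,0,0,0,0,0.25],[0,0,0,0,0,0,0.25],[0,0,0,0,0,0,0.25]]'
python3 - <<'E'
from h import *
c,im=snap("side","g1"); a,i2=snap("scene","g2")
cv2.imwrite('pics/g.png',np.vstack([cv2.resize(im[120:300,200:360],(533,600))[:0], np.hstack([cv2.resize(im[125:305,175:365],(400,380)),cv2.resize(i2[150:250,205:310],(400,380))]),cv2.resize(i2[140:250,95:425],(800,266))[:220]]))
E
```

```text
t: 29.95
tcp_pos: [0.5699, -0.0147, 0.1702]
tool_rot: [-0.16, 0.987, -0.002, 0.004]
force: [-0.4, -0.1, 0.4]
finger_gap: 0.248
gripper_force: 0.0
t: 31.2
tcp_pos: [0.4264, -0.0138, 0.2062]
tool_rot: [-0.16, 0.987, 0.0, -0.0]
force: [0.8, -0.2, -0.8]
finger_gap: 0.245
gripper_force: 0.0Traceback (most recent call last):
  File "<stdin>", line 3, in <module>
    return _nx.concatenate(arrs, 0, dtype=dtype, casting=casting)
           ~~~~~~~~~~~~~~~^^^^^^^^^^^^^^^^^^^^^^^^^^^^^^^^^^^^^^^
ValueError: all the input array dimensions except for the concatenation axis must match exactly, but along dimension 1, the array at index 0 has size 533 and the array at index 1 has size 800
```

```bash
python3 - <<'E'
from h import *
im=cv2.imread('pics/g1.png');i2=cv2.imread('pics/g2.png')
cv2.imwrite('pics/g.png',np.vstack([np.hstack([cv2.resize(im[125:305,175:365],(400,330)),cv2.resize(i2[165:250,215:310],(400,330))]),cv2.resize(i2[140:250,95:425],(800,266))]))
E
```

```text
(no output)
```

View pics/g.png

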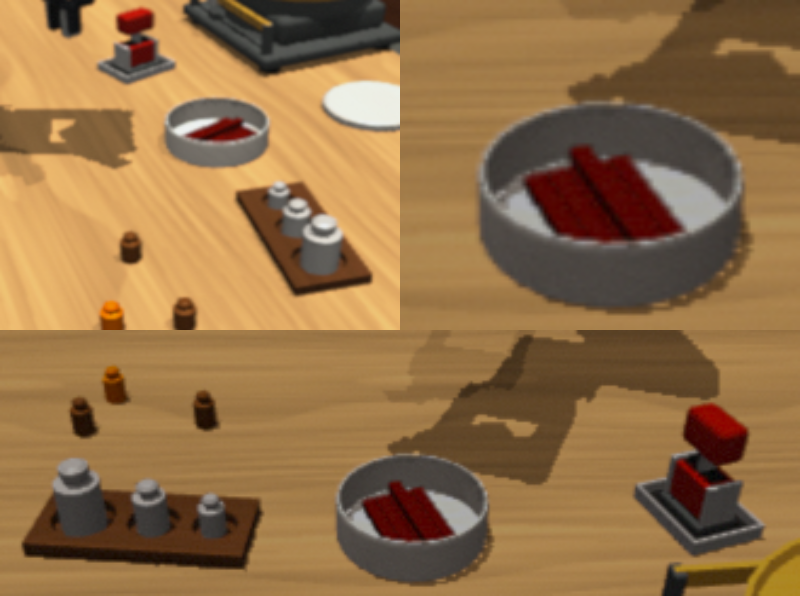

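All three weights stand in their wells, the stamper is upright in its tray, and the stick lies flat across the middle of the bed. The look-alikes have not moved and the arm is clear, so I'm handing in.

```bash
python3 -c "
from station import manip
print(manip.sign_off())"
```

```text
the job is handed in; nothing more can be done
None
```

The job is handed in after about 31 s: the final pictures show all three weights upright in their own wells, the stamper upright in its tray and the wax stick flat on the bed in the tin; the arm's path stayed clear of the scale and tape dispenser.

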